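Run the analyser's rack ejector out to its service mark

ROBOT

A 6-joint arm with a two-finger parallel gripper is mounted at the origin on the work surface. World frame = base frame: x ahead of the robot, y to its left, z up, the work surface at z = 0. Lengths are in m, angles in rad, forces in N, time in s.
With the tool pointing down it reaches from about 0.3 to 0.825 m from the base axis. Payload 5.4 kg.
Tool frame: the origin (TCP) lies midway between the tips of the shut fingers; the grasp point (between the pads) lies 19 mm behind it (arm.pinch_z is the distance from the TCP to the grasp point, in m); z points along the fingers, y is the line along which they close (so a half turn about z gives the same grasp; the last joint's range is limited). The gripper opens to 92 mm and grips with 3 to 60 N. Pads are 20 mm wide; open, the fingers measure 128 mm over their backs; the gripper's body (75 mm by 189 mm) begins 69 mm behind the grasp point.
Start: joints at [-1.429, 0.158, 1.597, -0, 1.386, -0.21], TCP at [0.198, -0.54, 0.215] pointing down, gripper open.
Joint ranges: [-2.91, 2.91], [-0.94, 2.29], [0.18, 2.7], [-1.29, 4.43], [0.17, 2.64], [-3, 3]. Speed limits (rad/s): [2.57, 2.57, 3.14, 3.14, 3.14, 3.14].

INTERFACE

Orientations are given as a unit quaternion [x, y, z, w].
In Python, from workcell import arm gives the robot as it stands.
- The arm moves only by the tool step_arm, never from a script. Its arguments are lists of equal length, an entry for each row: "slide": the shift along the tool's x, y, z in m, a list of three; "twist": the turn, a rotation vector about the tool's x, y, z in rad, a list of three. A call has 1 to 20 rows; each row is the pose to reach, as a shift and turn from the pose commanded when the call began, along the tool's axes at that moment; what a row does not reach only later rows make up. A row lasts 1/12 s, in which the tool goes at most 41.7 mm and 7.16 degrees, less where a joint would pass 70% of its speed; a pose out of reach is approached as far as the arm can. A call with a gripper value outside its range is refused whole. "fingers" is the closure, from 0 (fully open) to 1 (shut), set as the call begins (left out, the last holds). The fingers move at their own pace and stop on an object; the grip force is fixed at half the most. Time passes only in rows, so rows that repeat a pose let the fingers close. It gives the time, the measured TCP pose, the force, the opening and the grip force at its end, in the units of the state.
- arm.get_obs(): the state, without advancing time (a new reading comes with each control period).
- arm.read_camera(name): name is "side" or "top" or "wrist"; returns (picture, depth): 480x640x3 uint8, blue, green, red; 480x640 float32, m along the optical axis (not along the pixel's ray), 0 where there is no reading.
- arm.get_calibration(name): a dict with "fx", "fy", "cx", "cy" (pixels), "distortion" ([k1, k2, p1, p2, k3] as OpenCV has them; the pictures are not rectified), "cam_to_world" (4x4, takes a point from camera to world coordinates); the wrist camera has in their place "mount" (4x4, takes a point from camera to tool coordinates, whose origin is the TCP and whose axes are the flange's). Camera axes: x right, y up, looking along -z (the intrinsics and any distortion apply to the point x, -y, -z); pixel columns grow to the right and rows downward; lengths in m; the calibration is good to about 2 mm. A picture is of the moment at which its call begins: read the wrist's pose just before it. get_calibration takes no time and is no camera call.
- arm.close_job(): hands the job in; it is judged then, once.
Trained networks look in the newest picture that a camera, given by its name, has taken for a name from the list of things; names that differ only in an ending like _2 or _b are one class to them, and where a whole thing is asked for, a point or a joint stands for the part that bears it (a point fixed in the world has none). Each returns a list of dicts, best first, with "p" (0 to 1); they miss things now and then, are a little off and sometimes report something else, mostly with a low value. They report only what shows in the picture. A call takes as long as a camera call.
- arm.find_in(camera, label): "bbox" ([centre column, centre row, width, height] in pixels, round what is visible of it).
- arm.silhouettes(camera, label): "mask" (480x640 bool, what is visible of it) and "bbox" ([centre column, centre row, width, height] in pixels, round what is visible of it).
The state is a dict: "clock": time; "qpos": joint angles; "dq": joint speeds; "effort": joint torques, N m; "tcp_pos": TCP position; "eef_rot": TCP orientation; "force": force on the tool from outside, world axes, zero at the start; "torque": the same for the moment, N m; "finger_gap": finger opening in m; "grip_force": force on a finger pad.
Only numpy, scipy, OpenCV 4.12 (cv2) and the standard library are available. Lean on these libraries where they do the work, as an engineer would, in place of code of your own. Each camera call takes 0.05 s, during which the arm holds its last target. There are 200 camera calls.

TASK

Clear the run of the spring-loaded ejector slide first: take the tapered tube adapter that stands on the unit's front apron and put it loosely over its twin on the bench (the standing sleeve of the same size, not the slim one), without pressing it on so that they wedge. Then pull the slide's black grip down the slope until the trailing pointer it pushes stands level with the marker tab on the scale, ease the slide fully back home so that the pointer stays behind at the marker, and let go. Do not touch the pointer or the marker, never let the slide snap back, and leave everything else standing where it is.

Things in the scene. Friction and masses are not known exactly. Their poses are not given: they have to be found in the camera images.
- gauge: fixed ejector unit, its front turned to the robot's right or half away. Origin on the bench on the slide's middle line; x to its rear, y left, z up; it faces -x. Foot 50 mm high, x -163 to 137, y -120 to 85 mm. x -163 to -63 is a level apron at z 50, where the adapter stands; behind it a grey bed rises rearwards at 35 degrees from level, passing x 30, z 115 mm (under the grip at home)
- case_front (a point): middle of the front face of the white spring case on the bed, 30 mm up the slope from the grip's middle at home; the case is 56 mm wide, 30 mm high square to the bed, and runs 95 mm up the slope
- visor_edge (a point): middle of the lower front edge of the clear visor with aluminium lip, 236 mm above the bench, 100 mm wide (unit's y -50 to 50), 14 mm thick, reaching rearwards over the grip at home. A gripper pointing straight down would hit it: tilt the tool square to the bed, its top leaning 35 degrees to the unit's front
- grip (a point): grasp point on the slide's black grip, on the slide's middle line: a block standing square to the bed, 14 mm thick across (along the unit's y), 24 mm long along the slope, its top 48 mm above the bed; this point is at the middle of its length and thickness, 30 mm above the bed, square to it
- slide (a joint): how far the slide is pulled out, m, down the slope to the unit's front (35 degrees below level): 0 home, 0.090 the stop. A spring draws it home with 3 N at home and 90 N/m more; let go far out, it snaps back at over 0.5 m/s. A thin flat arm on it (up to 7 mm above the bed) reaches right, 82 mm from the middle line, and pushes the pointer
- pointer: trailing pointer, dark block 10 mm long along the slope, 14 wide, 12 high, 76 mm right (-y) of the grip's line, with a thin bright index across its middle. Origin on the bed under the index; x up the slope, y left, z square to the bed. The slide pushes it down; it stays by friction (1 N) as the slide goes back. While pushed, its index is level with the grip's middle. Starts 2 to 22 mm out
- marker: black tab, 8 mm long along the slope, 14 mm wide, 14 mm high with a white line across its middle, on the white scale at the right edge of the bed, 102 to 116 mm right of the grip's line. Origin on the bed under the white line; axes as the pointer's. It stands 45 to 75 mm down the slope from the grip's home; stays put
- adapter_center (a point): centre, half-way up, of the grey tapered tube adapter standing on the apron: an open sleeve, narrow end up, 80 mm tall, 54 mm across at the bottom, 34 mm at the top, wall 3 mm, about 50 g; z along its axis
- twin_center (a point): centre, half-way up, of its twin: same shape and size, standing loose on the bench, narrow end up, at the robot's left or right. An adapter set loosely over it comes to rest about 25 mm higher than the twin
- slim_center (a point): centre, half-way up, of the slim sleeve, 80 mm tall, 40 mm across at the bottom and 20 mm at the top, standing on the bench on the other side: not the one wanted
- vial_l: bystander: small capped vial, 22 mm across and 36 mm tall, on the unit's level front apron, left of the adapter; origin at the middle of its underside
- vial_r: bystander: another such vial, on the apron right of the adapter; origin at the middle of its underside
- wash: bystander: white bottle, 64 mm across, 170 mm tall, on the bench; origin at the middle of its underside
- reagent: bystander: amber glass bottle, 72 mm across, 160 mm tall, on the bench; origin at the middle of its underside
- tipbox: bystander: blue box with clear lid, 85 x 100 x 65 mm; origin at the middle of its underside
- tuberack: bystander: white rack with four capped tubes, 50 x 110 x 90 mm; origin at the middle of its underside
- driver: bystander: screwdriver lying on the bench

How it is judged:
On the way, in this order (a step that is already met when the one before it is completed fails the run):
1. the adapter sits loosely over its twin, let go (horizontal distance between adapter_center and twin_center below 0.008 m and z of adapter_center in the frame of twin_center between 0.017 and 0.033 m and angle between adapter_center's own z axis and vertical below 0.14 rad and angle between twin_center's own z axis and vertical below 0.1 rad and height (world z) of twin_center below 0.045 m and height (world z) of adapter_center below 0.075 m and contact force between adapter and the fingers below 0.1 N), for 0.2 s.
2. the slide has been pulled until the pointer is level with the marker (within 4 mm) (x of pointer in the frame of marker between -0.004 and 0.004 m and value of joint slide above 0.035 m), for 0.1 s.
At the end, for the whole second after the job is handed in: The adapter stands over its twin (axes within 8 mm, 17 to 33 mm higher than the twin, upright within 8 degrees), the twin stands upright on the bench; the pointer's index is within 4 mm of the marker's line; the slide is home within 3 mm (horizontal distance between adapter_center and twin_center below 0.008 m and z of adapter_center in the frame of twin_center between 0.017 and 0.033 m and angle between adapter_center's own z axis and vertical below 0.14 rad and angle between twin_center's own z axis and vertical below 0.1 rad and height (world z) of twin_center below 0.045 m and height (world z) of adapter_center below 0.075 m and x of pointer in the frame of marker between -0.004 and 0.004 m and value of joint slide below 0.003 m and velocity of joint slide below 0.01 m/s); the robot touches nothing.
It fails at once if the adapter is pressed onto the twin so that it wedges (over 40 N between them) (contact force between adapter and twin above 40 N).
It fails at once if the slide snaps back (faster than 0.35 m/s) (velocity of joint slide below -0.35 m/s).
It fails at once if the robot touches the pointer, or shifts the marker (by over 3 mm) (contact force between pointer and the arm above 0.5 N or contact force between pointer and the fingers above 0.5 N or distance of marker from where it was at the start of the episode above 0.003 m).
It fails at once if a bystander, the slim sleeve or the twin is shifted by more than 30 mm or knocked over (distance of any of vial_l, vial_r, wash, reagent, tipbox, tuberack, driver, slim_center, twin_center from where it was at the start of the episode above 0.03 m or angle between any of vial_l, vial_r, wash, reagent, tipbox, tuberack, slim_center's own z axis and vertical above 0.5 rad).
It also fails if it takes over 67 s, if anything falls off the work surface, if the arm or the gripper's body presses on something with over 40 N, if the wrist force passes 120 N, or if a joint passes its speed limit or range.

## Working session

There is one attempt and no reset: what is moved stays moved. The work goes in short steps, Python scripts to look and compute and a tool call to move; the robot and the scene stay as the last step left them, time stands still between calls to the robot, and variables do not carry over. Pictures are saved under pics/ and viewed, at most 10 in all, crops included, and the job is handed in when it is done.

Besides the shell and the picture viewer there is one more tool, called after "Request:" in YAML: its name, and indented under it one key for each argument. step_arm: Moves the arm, as the interface text tells. Its arguments: {"type":"object","properties":{"slide":{"type":"array","items":{"type":"array","items":{"type":"number"}}},"twist":{"type":"array","items":{"type":"array","items":{"type":"number"}}},"fingers":{"type":"number"}},"required":["slide","twist"]}

```bash
mkdir -p pics
cat > h.py <<'E'
import numpy as np, cv2
from scipy.spatial.transform import Rotation as R
from workcell import arm
def c2w(n):
    c=arm.get_calibration(n)
    if 'cam_to_world' in c: return c,np.array(c['cam_to_world'])
    o=arm.get_obs();T=np.eye(4);T[:3,:3]=R.from_quat(o['eef_rot']).as_matrix();T[:3,3]=o['tcp_pos']
    return c,T@np.array(c['mount'])
def cloud(n):
    c,T=c2w(n);im,d=arm.read_camera(n)
    K=np.array([[c['fx'],0,c['cx']],[0,c['fy'],c['cy']],[0,0,1.]])
    u,v=np.meshgrid(np.arange(640),np.arange(480))
    p=cv2.undistortPoints(np.stack([u,v],-1).reshape(-1,1,2).astype(np.float64),K,np.array(c['distortion'],float)).reshape(480,640,2)
    P=np.stack([p[...,0]*d,-p[...,1]*d,-d],-1)@T[:3,:3].T+T[:3,3]
    P[d<=0]=np.nan
    return im,d,P
E
python3 - <<'E'
from h import *
for n in('side','top'):
    im,d,P=cloud(n);cv2.imwrite(f'pics/{n}0.png',im);np.save(f'{n}0.npy',P)
    print(n,np.round(c2w(n)[1],3).tolist())
    for l in('gauge','case_front','visor_edge','grip','pointer','marker','adapter_center','twin_center','slim_center','vial_l','wash','reagent','tipbox','tuberack','driver'):
        for s in arm.silhouettes(n,l)[:2]:
            q=P[s['mask']];q=q[~np.isnan(q[:,0])]
            print(l,round(s['p'],2),np.round(s['bbox']),len(q),np.round(np.percentile(q,[3,50,97],axis=0),3).tolist() if len(q) else '')
print(arm.get_obs(), arm.pinch_z)
E
```

```text
side [[0.858, 0.262, -0.441, -0.042], [-0.513, 0.434, -0.741, -0.987], [-0.003, 0.862, 0.507, 0.804], [0.0, 0.0, 0.0, 1.0]]
gauge 0.56 [329. 277. 126.  79.] 2395 [[0.404, -0.198, 0.007], [0.581, -0.132, 0.05], [0.694, 0.047, 0.086]]
case_front 0.77 [329. 277. 128.  78.] 2446 [[0.403, -0.198, 0.007], [0.583, -0.132, 0.051], [0.694, 0.047, 0.087]]
visor_edge 0.72 [329. 278. 125.  76.] 2458 [[0.404, -0.198, 0.006], [0.58, -0.131, 0.051], [0.693, 0.047, 0.087]]
pointer 0.16 [339. 284.   8.  17.] 111 [[0.504, -0.141, 0.053], [0.511, -0.136, 0.074], [0.522, -0.125, 0.089]]
marker 0.56 [361. 274.  21.  32.] 540 [[0.556, -0.16, 0.056], [0.571, -0.15, 0.094], [0.595, -0.12, 0.131]]
adapter_center 0.9 [360. 272.  25.  35.] 591 [[0.555, -0.16, 0.051], [0.57, -0.149, 0.091], [0.595, -0.118, 0.131]]
slim_center 0.63 [392. 346.  22.  32.] 449 [[0.496, -0.383, 0.003], [0.506, -0.374, 0.038], [0.523, -0.357, 0.081]]
vial_l 0.6 [339. 283.   8.  16.] 110 [[0.503, -0.141, 0.054], [0.511, -0.136, 0.075], [0.522, -0.125, 0.089]]
vial_l 0.52 [384. 259.   7.  15.] 82 [[0.668, -0.11, 0.055], [0.675, -0.105,
[... 2577 characters left out ...]
56, 0.029]]
{'clock': 1.6, 'qpos': array([-1.42907437e+00,  1.58385184e-01,  1.59699003e+00, -1.84860744e-05,
        1.38620068e+00, -2.10096795e-01]), 'dq': array([ 0.00038491, -0.001055  , -0.00072886,  0.00074069,  0.00114071,
        0.00103635]), 'effort': array([ 9.73975839e-04, -3.85569406e+01, -3.22356749e+01,  7.02292845e-02,
        3.07998899e-02,  1.21490427e-05]), 'tcp_pos': array([ 0.1981228 , -0.5397762 ,  0.21461447]), 'eef_rot': array([ 9.84567505e-01,  1.75005224e-01, -9.36710608e-06,  8.06346380e-06]), 'force': array([0.38280946, 0.03898451, 0.34066076]), 'torque': array([-0.04195008,  0.01344578,  0.02699325]), 'grip_force': 0.0, 'finger_gap': 0.09140469492951284} 0.0187
```

Run:
```python
import cv2,numpy as np
from scipy.optimize import least_squares
a=cv2.resize(cv2.imread('pics/top0.png')[140:345,120:500],None,fx=2.1,fy=2.1,interpolation=cv2.INTER_CUBIC)
cv2.imwrite('pics/c0.png',a);print(a.shape)
P=np.load('top0.npy')
# rims: points near top heights; cone fits
def cone(ctr,z0,rb,rt,name):
  for n in('top','side'):
    P=np.load(n+'0.npy').reshape(-1,3);P=P[~np.isnan(P[:,0])]
    m=(np.hypot(*(P[:,:2]-ctr).T)<.045)&(P[:,2]>z0+.012)&(P[:,2]<z0+.085)
    Q=P[m]
    f=lambda x:np.hypot(Q[:,0]-x[0],Q[:,1]-x[1])-(rb+(rt-rb)*(Q[:,2]-z0)/.08)
    s=least_squares(f,ctr,loss='soft_l1',f_scale=.002);print(name,n,m.sum(),s.x.round(4),np.median(abs(s.fun)).round(4))
cone([.57,-.13],.05,.027,.017,'adapter');cone([.545,.29],0,.027,.017,'twin');cone([.51,-.36],0,.02,.01,'slim')
# apron & bed orientation: plane fit of bed
Q=P.reshape(-1,3);Q=Q[~np.isnan(Q[:,0])]
Q=Q[(Q[:,2]>.06)&(Q[:,2]<.2)&(Q[:,0]>.4)&(Q[:,0]<.7)&(Q[:,1]>-.09)&(Q[:,1]<.17)]
rng=np.random.default_rng(0);best=0
for _ in range(3000):
  a=Q[rng.choice(len(Q),3)];n=np.cross(a[1]-a[0],a[2]-a[0]);n/=np.linalg.norm(n)+1e-12;n*=np.sign(n[2]+1e-9)
  if abs(n[2]-.819)>.04: continue
  k=abs((Q-a[0])@n)<.002
  if k.sum()>best: best=k.sum();B=k
c=Q[B].mean(0);n=np.linalg.svd(Q[B]-c)[2][2];n*=np.sign(n[2]);print(best,c,n,np.degrees(np.arccos(n[2])),np.degrees(np.arctan2(n[1],n[0])))
```

```text
(430, 798, 3)
adapter top 367 [ 0.5824 -0.1329] 0.0008
adapter side 493 [ 0.5801 -0.1347] 0.0013
twin top 433 [0.5483 0.2919] 0.001
twin side 0 [0.545 0.29 ] nan
slim top 236 [ 0.5161 -0.3611] 0.0008
slim side 399 [ 0.5142 -0.3645] 0.0009
3450 [0.527088   0.01988116 0.12141459] [ 0.26380904 -0.50470928  0.82199351] 34.71514768181739 -62.404154347557984
  return _methods._mean(a, axis=axis, dtype=dtype,
  ret = ret.dtype.type(ret / rcount)
```

View pics/c0.png

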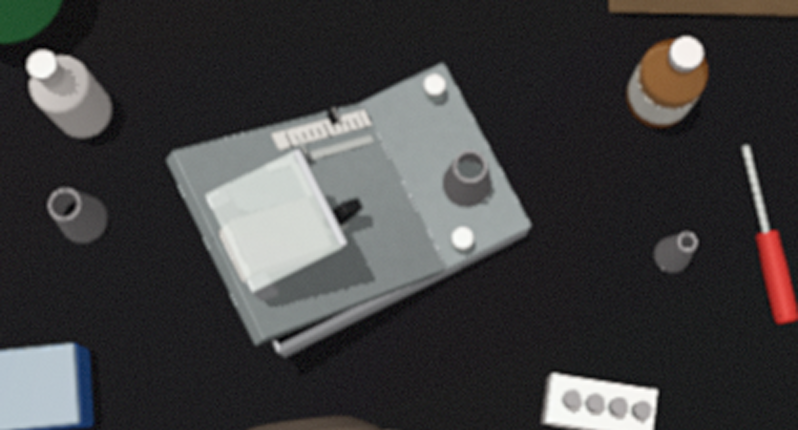

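The crop shows the unit with its front towards lower right. The adapter is at crop (467,178), with vials at (434,85) and (462,238). The twin is at (78,215) and the slim sleeve at (675,252). The grip is at (348,210) just outside the visor, and the marker tab is at (337,117) on the white scale.

```bash
cat >> h.py <<'E'
def unit(P,o,yaw): # yaw = direction of unit +x
    c,s=np.cos(yaw),np.sin(yaw);M=np.array([[c,-s,0],[s,c,0],[0,0,1]])
    return (P-np.array([o[0],o[1],0]))@M
E
python3 - <<'E'
from h import *
P=np.load('top0.npy').reshape(-1,3);P=P[~np.isnan(P[:,0])]
yaw=np.radians(180-62.4)
# visor points
V=P[(P[:,2]>.225)&(P[:,2]<.27)&(P[:,0]>.35)&(P[:,0]<.7)&(abs(P[:,1])<.25)]
r=cv2.minAreaRect((V[:,:2]*1000).astype(np.float32));print('visor',len(V),r,np.percentile(V[:,2],[2,50,98]))
F=P[(P[:,2]>.042)&(P[:,2]<.056)&(P[:,0]>.35)&(P[:,0]<.75)&(P[:,1]>-.25)&(P[:,1]<.2)]
r=cv2.minAreaRect((F[:,:2]*1000).astype(np.float32));print('apron',len(F),r,np.median(F[:,2]))
A=P[(P[:,2]>.03)&(P[:,2]<.22)&(P[:,0]>.38)&(P[:,0]<.75)&(P[:,1]>-.25)&(P[:,1]<.17)]
U=unit(A,[0,0],yaw); 
print('U range apron front, sides',np.percentile(U,[.3,1,99,99.7],axis=0).round(4).tolist())
UV=unit(V,[0,0],yaw);print('visor U',np.percentile(UV,[1,3,50,97,99],axis=0).round(4).tolist())
for n,p in dict(ad=[.581,-.134,.09],grip=[.529,-.009,.155],vl=[.515,-.133,.05],vr=[.679,-.097,.08],bedc=[.5271,.0199,.1214]).items(): print(n,unit(np.array(p),[0,0],yaw).round(4))
E
```

```text
visor 2617 ((501.7355041503906, 49.478355407714844), (101.54978942871094, 97.25835418701172), 27.959606170654297) [0.24144519 0.24660225 0.25189732]
apron 3804 ((540.7030639648438, -117.30474853515625), (322.6064453125, 339.85870361328125), 80.15018463134766) 0.05096781157486685
U range apron front, sides [[-0.4268, -0.5862, 0.0341], [-0.4248, -0.5845, 0.0432], [-0.1199, -0.3825, 0.1915], [-0.1182, -0.3822, 0.1959]]
visor U [[-0.2362, -0.5166, 0.24], [-0.2343, -0.5145, 0.242], [-0.1886, -0.4658, 0.2466], [-0.1438, -0.4185, 0.2514], [-0.142, -0.4174, 0.2526]]
ad [-0.3879 -0.4528  0.09  ]
grip [-0.2531 -0.4646  0.155 ]
vl [-0.3565 -0.3948  0.05  ]
vr [-0.4005 -0.5568  0.08  ]
bedc [-0.2266 -0.4763  0.1214]
```

```bash
cat >> h.py <<'E'
def plan(p,Rt=None):
    o=arm.get_obs();R0=R.from_quat(o['eef_rot'])
    d=R0.inv().apply(np.array(p)-o['tcp_pos'])
    t=(R0.inv()*Rt).as_rotvec() if Rt is not None else np.zeros(3)
    print('slide',d.round(4).tolist(),'twist',t.round(4).tolist(),'len',np.linalg.norm(d).round(3),'t',round(o['clock'],2))
def down(yaw): # tool y axis at world angle yaw, z down
    y=np.array([np.cos(yaw),np.sin(yaw),0]);z=np.array([0,0,-1.]);return R.from_matrix(np.stack([np.cross(y,z),y,z],1))
YD=np.radians(-62.4)
E
python3 -c "
from h import *
plan([.5813,-.1338,.23],down(YD)); print(np.round(arm.get_calibration('wrist')['mount'],3))"
```

```text
slide [0.4996, -0.2491, -0.0154] twist [0.0, 0.0, -0.1299] len 0.558 t 1.6
[[-0.001  0.97   0.244  0.069]
 [ 1.     0.001  0.    -0.   ]
 [ 0.     0.244 -0.97  -0.17 ]
 [ 0.     0.     0.     1.   ]]
```

Request:
step_arm:
  slide:
    - [0.035,-0.0175,-0.002]
    - [0.07,-0.035,-0.004]
    - [0.105,-0.0525,-0.006]
    - [0.14,-0.07,-0.008]
    - [0.175,-0.0875,-0.01]
    - [0.21,-0.105,-0.012]
    - [0.245,-0.1225,-0.0154]
    - [0.28,-0.14,-0.0154]
    - [0.315,-0.1575,-0.0154]
    - [0.35,-0.175,-0.0154]
    - [0.385,-0.1925,-0.0154]
    - [0.42,-0.21,-0.0154]
    - [0.455,-0.2275,-0.0154]
    - [0.48,-0.24,-0.0154]
    - [0.4996,-0.2491,-0.0154]
    - [0.4996,-0.2491,-0.0154]
    - [0.4996,-0.2491,-0.0154]
    - [0.4996,-0.2491,-0.0154]
  twist:
    - [0,0,-0.01]
    - [0,0,-0.02]
    - [0,0,-0.03]
    - [0,0,-0.04]
    - [0,0,-0.05]
    - [0,0,-0.06]
    - [0,0,-0.07]
    - [0,0,-0.08]
    - [0,0,-0.09]
    - [0,0,-0.1]
    - [0,0,-0.11]
    - [0,0,-0.12]
    - [0,0,-0.13]
    - [0,0,-0.13]
    - [0,0,-0.13]
    - [0,0,-0.13]
    - [0,0,-0.13]
    - [0,0,-0.13]
  fingers: 0

```text
clock: 3.1
tcp_pos: [0.5808, -0.1344, 0.2299]
eef_rot: [0.971, 0.238, -0.0, 0.0]
force: [-0.8, -0.5, -0.1]
finger_gap: 0.0916
grip_force: 0.0
```

```bash
cat >> h.py <<'E'
from scipy.optimize import least_squares
def cone(P,ctr,z0,rb=.027,rt=.017,lo=.012,hi=.085,rr=.045):
    P=P.reshape(-1,3);P=P[~np.isnan(P[:,0])]
    Q=P[(np.hypot(*(P[:,:2]-ctr).T)<rr)&(P[:,2]>z0+lo)&(P[:,2]<z0+hi)]
    f=lambda x:np.hypot(Q[:,0]-x[0],Q[:,1]-x[1])-(rb+(rt-rb)*(Q[:,2]-z0)/.08)
    s=least_squares(f,ctr,loss='soft_l1',f_scale=.002);return s.x.round(4),len(Q),np.median(abs(s.fun)).round(4)
E
python3 - <<'E'
from h import *
im,d,P=cloud('wrist');cv2.imwrite('pics/w1.png',im);np.save('w1.npy',P)
for l in('adapter_center','vial_l','vial_r','marker','pointer','grip'):
    for s in arm.silhouettes('wrist',l)[:2]:
        q=P[s['mask']];q=q[~np.isnan(q[:,0])]
        print(l,round(s['p'],2),np.round(s['bbox']),len(q),np.round(np.percentile(q,[3,50,97],axis=0),3).tolist() if len(q) else '')
print(cone(P,[.581,-.134],.05)); print(arm.get_obs()['tcp_pos'])
plan([.5813,-.1338,.08],down(YD))
E
```

```text
adapter_center 0.72 [322. 222.  56.  66.] 2449 [[0.563, -0.151, 0.054], [0.593, -0.13, 0.102], [0.607, -0.11, 0.131]]
adapter_center 0.17 [340.  92.  29.  32.] 643 [[0.673, -0.106, 0.064], [0.681, -0.097, 0.085], [0.691, -0.088, 0.087]]
vial_l 0.76 [285. 279.  25.  31.] 685 [[0.509, -0.136, 0.053], [0.522, -0.126, 0.085], [0.528, -0.117, 0.086]]
vial_l 0.68 [338.  93.  27.  37.] 684 [[0.673, -0.106, 0.055], [0.681, -0.097, 0.085], [0.691, -0.088, 0.087]]
vial_r 0.76 [285. 279.  25.  31.] 685 [[0.509, -0.136, 0.053], [0.522, -0.126, 0.085], [0.528, -0.117, 0.086]]
vial_r 0.68 [338.  93.  27.  37.] 684 [[0.673, -0.106, 0.055], [0.681, -0.097, 0.085], [0.691, -0.088, 0.087]]
marker 0.53 [198.  72.  17.  15.] 273 [[0.638, 0.003, 0.085], [0.646, 0.007, 0.091], [0.652, 0.015, 0.093]]
marker 0.47 [323. 223.  58.  67.] 2433 [[0.563, -0.151, 0.053], [0.593, -0.129, 0.102], [0.607, -0.109, 0.131]]
pointer 0.56 [119. 102.  15.  38.] 425 [[0.588, 0.029, 0.119], [0.596, 0.035, 0.122], [0.609, 0.042, 0.125]]
pointer 0.2 [184. 177. 366. 286.] 85244 [[0.456, -0.153, 0.049], [0.566, -0.003, 0.1], [0.675, 0.085, 0.173]]
grip 0.92 [119. 168.  77. 134.] 3837 [[0.509, -0.022, 0.117], [0.537, 0.019, 0.128], [0.59, 0.048, 0.158]]
(array([ 0.5834, -0.1327]), 2211, np.float64(0.0007))
[ 0.58097385 -0.13438126  0.23011483]
slide [0.0006, -0.0004, 0.1501] twist [0.0001, -0.0, -0.0009] len 0.15 t 3.45
```

View pics/w1.png

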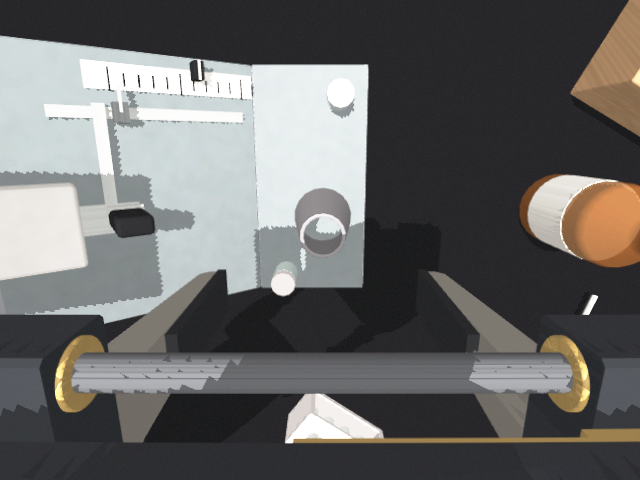

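The wrist picture shows the adapter rim at (323,235), the vials at (340,93) and (283,281), and the grip at (132,222). The pointer, with its bright index, is at (122,110). The black marker tab with its white line is at (197,71). Next is the descent onto the adapter.

Request:
step_arm:
  slide:
    - [0.0025,0,0.03]
    - [0.0025,0,0.06]
    - [0.0025,0,0.09]
    - [0.0025,0,0.115]
    - [0.0025,0,0.135]
    - [0.0025,0,0.15]
    - [0.0025,0,0.15]
    - [0.0025,0,0.15]
  twist:
    - [0,0,0]
    - [0,0,0]
    - [0,0,0]
    - [0,0,0]
    - [0,0,0]
    - [0,0,0]
    - [0,0,0]
    - [0,0,0]

```text
clock: 4.12
tcp_pos: [0.5829, -0.1326, 0.0795]
eef_rot: [0.971, 0.238, -0.001, -0.001]
force: [0.6, 0.0, 0.7]
finger_gap: 0.0921
grip_force: 0.0
```

Request:
step_arm:
  slide:
    - [0,0,0]
    - [0,0,0]
    - [0,0,0]
    - [0,0,0]
    - [0,0,0]
    - [0,0,0]
    - [0,0,0]
    - [0,0,0]
    - [0,0,0]
    - [0,0,0]
  twist:
    - [0,0,0]
    - [0,0,0]
    - [0,0,0]
    - [0,0,0]
    - [0,0,0]
    - [0,0,0]
    - [0,0,0]
    - [0,0,0]
    - [0,0,0]
    - [0,0,0]
  fingers: 1

```text
clock: 4.95
tcp_pos: [0.5835, -0.1327, 0.0801]
eef_rot: [0.971, 0.239, 0.0, 0.0]
force: [0.0, 0.4, 1.2]
finger_gap: 0.0449
grip_force: 29.8
```

Run:
```python
from h import *
o=arm.get_obs();print(o['finger_gap'],o['grip_force'],o['tcp_pos'])
P=np.load('w1.npy')
# plane/yaw from bed with wrist cloud
Q=P.reshape(-1,3);Q=Q[~np.isnan(Q[:,0])]
n0=np.array([.264,-.505,.822]);n0/=np.linalg.norm(n0)
Q=Q[(Q[:,0]>.45)&(Q[:,0]<.7)&(Q[:,1]>-.08)&(Q[:,1]<.12)&(Q[:,2]>.06)]
h=Q@n0;hist,e=np.histogram(h,np.arange(h.min(),h.max(),.002));k=e[hist.argmax()]+.001
for _ in range(4):
    B=abs(Q@n0-k)<.003;c=Q[B].mean(0);n=np.linalg.svd(Q[B]-c,full_matrices=False)[2][2];n*=np.sign(n[2]);n0=n;k=c@n
print(B.sum(),c.round(4),n.round(4),np.degrees(np.arccos(n[2])),np.degrees(np.arctan2(n[1],n[0])))
```

```text
0.04491039661686907 29.799707271158695 [ 0.5835462  -0.13265108  0.08008415]
46355 [0.5573 0.0182 0.1099] [ 0.2606 -0.5091  0.8203] 34.88333079551993 -62.8925805887105
```

Request:
step_arm:
  slide:
    - [0,0,-0.01]
    - [0,0,-0.03]
    - [0,0,-0.055]
    - [0,0,-0.08]
    - [0,0,-0.105]
    - [0,0,-0.13]
    - [0,0,-0.155]
    - [0,0,-0.18]
    - [0,0,-0.205]
    - [0,0,-0.225]
    - [0,0,-0.235]
    - [0,0,-0.24]
    - [0,0,-0.24]
  twist:
    - [0,0,0]
    - [0,0,0]
    - [0,0,0]
    - [0,0,0]
    - [0,0,0]
    - [0,0,0]
    - [0,0,0]
    - [0,0,0]
    - [0,0,0]
    - [0,0,0]
    - [0,0,0]
    - [0,0,0]
    - [0,0,0]

```text
clock: 6.03
tcp_pos: [0.5837, -0.1327, 0.3209]
eef_rot: [0.971, 0.239, 0.001, 0.0]
force: [0.6, -0.5, -0.6]
finger_gap: 0.0446
grip_force: 29.7
```

```bash
python3 -c "
from h import *
plan([.548,.292,.32],down(YD))"
```

```text
slide [0.1652, -0.3929, 0.0006] twist [0.001, -0.0009, 0.0001] len 0.426 t 6.03
```

Request:
step_arm:
  slide:
    - [0.004,-0.0095,0]
    - [0.012,-0.0285,0]
    - [0.022,-0.0525,0]
    - [0.033,-0.0785,0]
    - [0.044,-0.1045,0]
    - [0.055,-0.131,0]
    - [0.066,-0.157,0]
    - [0.077,-0.183,0]
    - [0.088,-0.209,0]
    - [0.099,-0.2355,0]
    - [0.11,-0.2615,0]
    - [0.121,-0.288,0]
    - [0.132,-0.314,0]
    - [0.143,-0.34,0]
    - [0.153,-0.364,0]
    - [0.16,-0.381,0]
    - [0.164,-0.39,0]
    - [0.165,-0.393,0]
    - [0.165,-0.393,0]
    - [0.165,-0.393,0]
  twist:
    - [0,0,0]
    - [0,0,0]
    - [0,0,0]
    - [0,0,0]
    - [0,0,0]
    - [0,0,0]
    - [0,0,0]
    - [0,0,0]
    - [0,0,0]
    - [0,0,0]
    - [0,0,0]
    - [0,0,0]
    - [0,0,0]
    - [0,0,0]
    - [0,0,0]
    - [0,0,0]
    - [0,0,0]
    - [0,0,0]
    - [0,0,0]
    - [0,0,0]

```text
clock: 7.7
tcp_pos: [0.5475, 0.2913, 0.3194]
eef_rot: [0.971, 0.238, -0.001, 0.0]
force: [-0.4, 0.4, -0.4]
finger_gap: 0.0447
grip_force: 29.7
```

Run:
```python
from h import *
from scipy.optimize import least_squares
im,d,P=cloud('wrist');cv2.imwrite('pics/w2.png',im)
o=arm.get_obs();t=o['tcp_pos'];print(t,o['finger_gap'])
print('twin wrist',cone(P,[.548,.292],0))
# held adapter: base at tcp-.03, free axis fit with tilt
Q=P.reshape(-1,3);Q=Q[~np.isnan(Q[:,0])];z0=t[2]-.0301
Q=Q[(np.hypot(*(Q[:,:2]-t[:2]).T)<.04)&(Q[:,2]>z0-.01)&(Q[:,2]<z0+.09)]
ax=R.from_quat(o['eef_rot']).as_matrix()[:,1]
Q=Q[(abs((Q-t)@ax)<.017)|(Q[:,2]<t[2]-.004)]
f=lambda x:np.hypot(Q[:,0]-x[0]-x[2]*(Q[:,2]-z0),Q[:,1]-x[1]-x[3]*(Q[:,2]-z0))-(.027-.01*(Q[:,2]-z0)/.08)
for loss in('soft_l1',):
    s=least_squares(f,[t[0],t[1],0,0],loss=loss,f_scale=.001);print('held',len(Q),s.x.round(4),np.median(abs(s.fun)),Q[:,2].min()-z0,Q[:,2].max()-z0)
im,d,P=cloud('top');print('twin top',cone(P,[.548,.292],0))
```

```text
[0.54769093 0.29108223 0.31967972] 0.04470100157620721
twin wrist (array([0.5486, 0.2926]), 890, np.float64(0.0004))
held 10388 [ 0.5472  0.292  -0.0117 -0.0078] 0.0007710194642538276 -0.0013170891787258054 0.08131337446279124
twin top (array([0.5483, 0.2918]), 430, np.float64(0.0009))
```

View pics/w2.png

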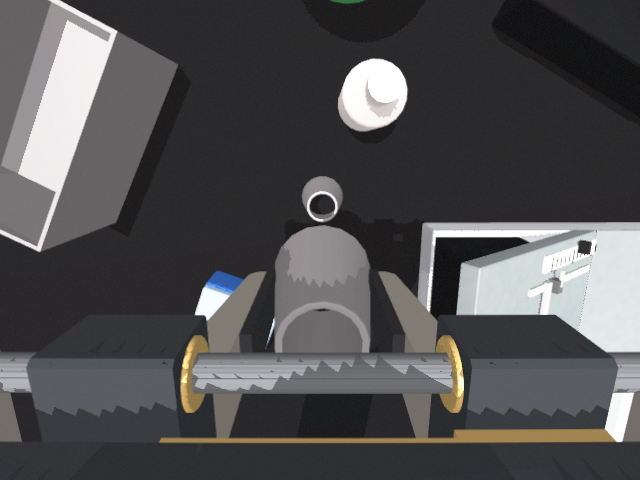

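The wrist picture shows the adapter held straight, rim at (322,335), with the twin's rim clear below at (322,207). It needs a 2 mm correction along tool x before descending.

Request:
step_arm:
  slide:
    - [0.002,0,0.01]
    - [0.002,0,0.03]
    - [0.002,0,0.055]
    - [0.002,0,0.08]
    - [0.002,0,0.105]
    - [0.002,0,0.13]
    - [0.002,0,0.15]
    - [0.002,0,0.165]
    - [0.002,0,0.18]
    - [0.002,0,0.195]
    - [0.002,0,0.21]
    - [0.002,0,0.22]
    - [0.002,0,0.23]
    - [0.002,0,0.237]
    - [0.002,0,0.242]
    - [0.002,0,0.245]
    - [0.002,0,0.245]
  twist:
    - [0,0,0]
    - [0,0,0]
    - [0,0,0]
    - [0,0,0]
    - [0,0,0]
    - [0,0,0]
    - [0,0,0]
    - [0,0,0]
    - [0,0,0]
    - [0,0,0]
    - [0,0,0]
    - [0,0,0]
    - [0,0,0]
    - [0,0,0]
    - [0,0,0]
    - [0,0,0]
    - [0,0,0]

```text
clock: 9.22
tcp_pos: [0.5493, 0.293, 0.0746]
eef_rot: [0.971, 0.239, -0.0, 0.0]
force: [0.2, 0.8, 0.5]
finger_gap: 0.0451
grip_force: 29.7
```

Request:
step_arm:
  slide:
    - [0,0,0.003]
    - [0,0,0.006]
    - [0,0,0.009]
    - [0,0,0.011]
    - [0,0,0.013]
    - [0,0,0.013]
  twist:
    - [0,0,0]
    - [0,0,0]
    - [0,0,0]
    - [0,0,0]
    - [0,0,0]
    - [0,0,0]

```text
clock: 9.72
tcp_pos: [0.5491, 0.2929, 0.0615]
eef_rot: [0.971, 0.239, -0.0, 0.0]
force: [-0.1, -0.2, -0.8]
finger_gap: 0.0449
grip_force: 29.7
```

Request:
step_arm:
  slide:
    - [0,0,0.001]
    - [0,0,0.002]
    - [0,0,0.003]
    - [0,0,0.004]
    - [0,0,0.004]
  twist:
    - [0,0,0]
    - [0,0,0]
    - [0,0,0]
    - [0,0,0]
    - [0,0,0]

```text
clock: 10.13
tcp_pos: [0.5493, 0.293, 0.0578]
eef_rot: [0.971, 0.239, -0.0, 0.0]
force: [0.2, -0.5, 0.5]
finger_gap: 0.0449
grip_force: 29.7
```

Request:
step_arm:
  slide:
    - [0,0,0]
    - [0,0,0]
    - [0,0,0]
    - [0,0,0]
    - [0,0,0]
    - [0,0,0]
    - [0,0,0]
    - [0,0,0]
  twist:
    - [0,0,0]
    - [0,0,0]
    - [0,0,0]
    - [0,0,0]
    - [0,0,0]
    - [0,0,0]
    - [0,0,0]
    - [0,0,0]
  fingers: 0

```text
clock: 10.8
tcp_pos: [0.5494, 0.293, 0.0581]
eef_rot: [0.971, 0.239, 0.0, -0.0]
force: [-0.2, -0.4, -0.0]
finger_gap: 0.092
grip_force: 0.0
```

Request:
step_arm:
  slide:
    - [0,0,-0.02]
    - [0,0,-0.05]
    - [0,0,-0.085]
    - [0,0,-0.12]
    - [0,0,-0.155]
    - [0,0,-0.19]
    - [0,0,-0.225]
    - [0,0,-0.25]
    - [0,0,-0.262]
    - [0,0,-0.262]
  twist:
    - [0,0,0]
    - [0,0,0]
    - [0,0,0]
    - [0,0,0]
    - [0,0,0]
    - [0,0,0]
    - [0,0,0]
    - [0,0,0]
    - [0,0,0]
    - [0,0,0]

```text
clock: 11.63
tcp_pos: [0.5507, 0.2935, 0.3236]
eef_rot: [0.971, 0.239, 0.003, -0.0]
force: [-0.3, 0.5, 0.3]
finger_gap: 0.0921
grip_force: 0.0
```

Run:
```python
from h import *
im,d,P=cloud('wrist');cv2.imwrite('pics/w3.png',im)
Q=P.reshape(-1,3);Q=Q[~np.isnan(Q[:,0])];Q=Q[np.hypot(Q[:,0]-.549,Q[:,1]-.292)<.04]
print('top z',np.percentile(Q[:,2],[95,99,99.8]))
q=Q[Q[:,2]>.095];print(q[:,:2].min(0),q[:,:2].max(0),len(q))
print('adapter',cone(P,[.549,.292],.025,lo=.03)); print(arm.get_obs()['tcp_pos'])
# marker/pointer from saved w1 in bed coordinates
P=np.load('w1.npy');im=cv2.imread('pics/w1.png')
n=np.array([.2606,-.5091,.8203]);k=np.array([.5573,.0182,.1099])@n
f=np.array([n[0],n[1],0]);f/=np.linalg.norm(f);dn=np.cross(np.cross(n,f),n);dn/=np.linalg.norm(dn);dn*=np.sign(dn@f);lf=np.cross(n,-dn);print('down',dn,'left',lf)
hh=P@n-k; D=P@dn; L=P@lf
np.savez('bed.npz',n=n,k=k,dn=dn,lf=lf)
cv2.imwrite('pics/w1c.png',cv2.resize(im[40:140,60:260],None,fx=4,fy=4,interpolation=cv2.INTER_NEAREST))
# grip: dark points 40-50 mm above bed
g=(hh>.035)&(hh<.055)&(L>L[222,132]-.03)&(L<L[222,132]+.03)&(abs(D-D[222,132])<.03)
print('grip top',g.sum(),'D',np.percentile(D[g],[2,50,98]).round(4),'L',np.percentile(L[g],[2,50,98]).round(4),'h',np.percentile(hh[g],[50,98]).round(4))
```

```text
top z [0.45060608 0.45134728 0.45182513]
[0.53113404 0.26925973] [0.58745325 0.33167487] 29509
adapter (array([0.5488, 0.2932]), 906, np.float64(0.0008))
[0.54980547 0.2931687  0.32056283]
down [ 0.37377721 -0.73019946 -0.57192599] left [-0.89015014 -0.45565336  0.        ]
grip top 884 D [0.1125 0.1233 0.1353] L [-0.4768 -0.4711 -0.4634] h [0.0475 0.0494]
```

View pics/w1c.png

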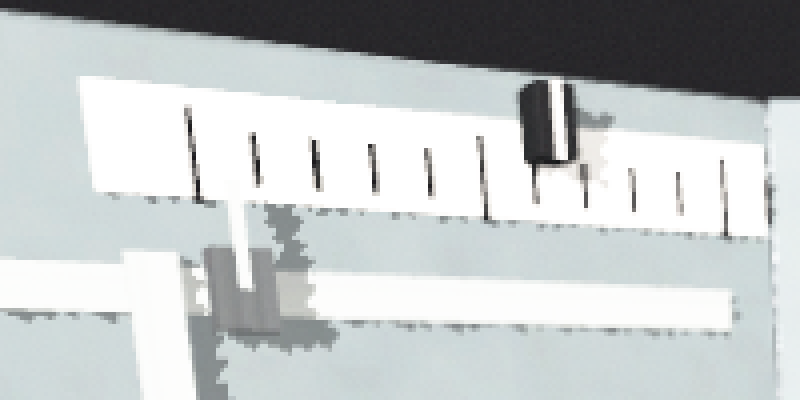

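View pics/w3.png

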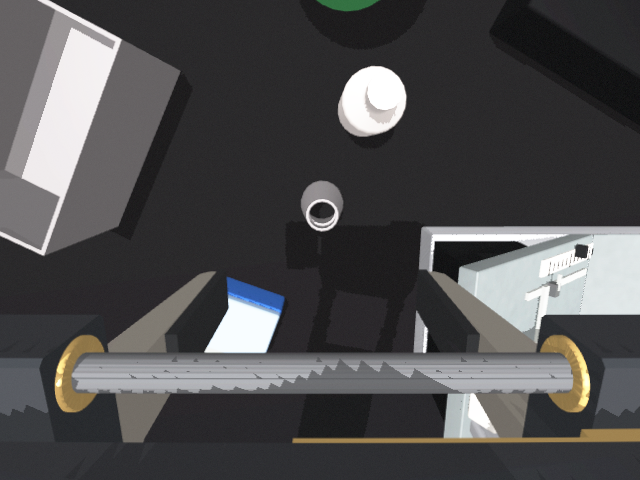

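The placing picture shows the adapter concentric over its twin, with both rims at (322,213). In the crop, the marker's white line is at (558,120), full-image (200,70). The pointer index is at (240,240), full-image (120,100).

```bash
cat >> h.py <<'E'
B=np.load('bed.npz') if __import__('os').path.exists('bed.npz') else None
def raise_pt(D,L,h): return D*B['dn']+L*B['lf']+(h+B['k'])*B['n']
RB=R.from_matrix(np.stack([B['dn'],B['lf'],-B['n']],1))
E
python3 - <<'E'
from h import *
P=np.load('w1.npy');im=cv2.imread('pics/w1.png')
n,k,dn,lf=B['n'],float(B['k']),B['dn'],B['lf']
h=P@n-k;D=P@dn;L=P@lf
for name,us,vs in(('marker line',(198,199,200,201),range(62,79,3)),('index',(119,120,121),range(86,112,4))):
    for v in vs: print(name,v,[(int(im[v,u].mean()),round(float(h[v,u]),4),round(float(D[v,u]),4),round(float(L[v,u]),4)) for u in us])
# marker top block extents (h>10mm)
m=np.zeros(h.shape,bool);m[52:92,185:215]=1;m&=(h>.011)&(h<.018);print('marker top',m.sum(),np.percentile(D[m],[2,50,98]).round(4),np.percentile(L[m],[2,98]).round(4))
m=np.zeros(h.shape,bool);m[95:128,105:135]=1;m&=(h>.0095)&(h<.015);print('pointer top',m.sum(),np.percentile(D[m],[2,50,98]).round(4),np.percentile(L[m],[2,98]).round(4))
o=arm.get_obs();print(o['qpos'].round(3),R.from_quat(o['eef_rot']).as_matrix().round(2).tolist(),RB.as_matrix().round(3).tolist())
g=raise_pt(.1239,-.4703,.033);tcp=g-n*.0187;pre=tcp+n*.10+dn*.05
print('grip',g,'tcp',tcp,'pre',pre);
im,d,P=cloud('top');Q=P.reshape(-1,3);Q=Q[(np.hypot(Q[:,0]-.549,Q[:,1]-.293)<.03)&(Q[:,2]<.15)];print('adapter top z',np.percentile(Q[:,2],[90,97,99]))
plan(pre,RB)
E
```

```text
marker line 62 [(253, 0.0138, 0.1846, -0.584), (254, 0.0144, 0.1852, -0.584), (196, 0.0148, 0.1858, -0.584), (50, 0.0141, 0.1868, -0.5842)]
marker line 65 [(248, 0.0133, 0.1846, -0.5819), (255, 0.016, 0.1845, -0.5815), (242, 0.0131, 0.1862, -0.5822), (50, 0.0141, 0.1866, -0.5821)]
marker line 68 [(240, 0.0143, 0.1841, -0.5796), (255, 0.0144, 0.1849, -0.5797), (253, 0.0144, 0.1856, -0.5798), (70, 0.0122, 0.1871, -0.5802)]
marker line 71 [(232, nan, nan, nan), (255, 0.0146, 0.1846, -0.5775), (253, 0.0152, 0.1852, -0.5775), (130, 0.0152, 0.186, -0.5776)]
marker line 74 [(191, 0.014, 0.1839, -0.5754), (254, 0.0138, 0.1848, -0.5755), (254, 0.0132, 0.1857, -0.5757), (177, 0.0142, 0.1862, -0.5756)]
marker line 77 [(137, 0.0137, 0.1838, -0.5733), (251, 0.014, 0.1845, -0.5733), (255, 0.0151, 0.1849, -0.5732), (233, 0.0155, 0.1856, -0.5732)]
index 86 [(252, 0.0122, 0.1287, -0.5624), (255, 0.0023, 0.1307, -0.5637), (255, 0.002, 0.1314, -0.5638)]
index 90 [(252, 0.0123, 0.1284, -0.5598), (251, 0.0139, 0.1288, -0.5596), (236, 0.0016, 0.1311, -0.5611)]
index 94 [(252, 0.0123, 0.1281, -0.5571), (25
[... 320 characters left out ...]
, 0.0111, 0.128, -0.5493), (252, 0.0116, 0.1286, -0.5492)]
index 110 [(200, 0.0109, 0.1271, -0.5465), (252, 0.0139, 0.1273, -0.5463), (252, 0.0121, 0.1282, -0.5465)]
marker top 218 [0.1812 0.1846 0.1888] [-0.5853 -0.5717]
pointer top 361 [0.1231 0.1279 0.1328] [-0.5556 -0.5384]
[0.296 0.237 1.301 0.    1.602 1.385] [[0.89, 0.46, 0.0], [0.46, -0.89, 0.0], [0.0, 0.0, -1.0]] [[0.374, -0.89, -0.261], [-0.73, -0.456, 0.509], [-0.572, 0.0, -0.82]]
grip [ 0.53247469 -0.00809477  0.14169264] tcp [0.52760147 0.0014254  0.12635303] pre [ 0.57235033 -0.08599458  0.17978673]
adapter top z [0.1018054  0.10716178 0.10905676]
slide [-0.1546, 0.3466, 0.1388] twist [0.4806, -0.4736, 1.5255] len 0.404 t 11.73
```

Run:
```python
from h import *
o=arm.get_obs();q=o['qpos']
def fk(q): return R.from_euler('ZYZYZ'[:1],q[0])*R.from_euler('Y',q[1]+q[2])*R.from_euler('ZYZ',[q[3],q[4],q[5]+np.pi/2])
print((fk(q).inv()*R.from_quat(o['eef_rot'])).magnitude())
F=R.from_euler('Z',np.pi)
for nm,T in(('x down slope',RB),('flipped',RB*F)):
  for q1 in(-.35,-.25,-.15):
    for a in(1.2,1.5,1.8):
      e=(R.from_euler('Y',-a)*R.from_euler('Z',-q1)*T).as_euler('ZYZ');print(nm,q1,a,e[0].round(2),e[1].round(2),((e[2]-np.pi/2+np.pi)%(2*np.pi)-np.pi).round(2))
```

```text
2.3787942662828975e-16
x down slope -0.35 1.2 0.57 2.33 2.63
x down slope -0.35 1.5 0.46 2.07 2.45
x down slope -0.35 1.8 0.41 1.79 2.32
x down slope -0.25 1.2 0.6 2.28 2.74
x down slope -0.25 1.5 0.5 2.02 2.55
x down slope -0.25 1.8 0.45 1.75 2.41
x down slope -0.15 1.2 0.63 2.22 2.84
x down slope -0.15 1.5 0.53 1.97 2.65
x down slope -0.15 1.8 0.49 1.71 2.5
flipped -0.35 1.2 0.57 2.33 -0.51
flipped -0.35 1.5 0.46 2.07 -0.69
flipped -0.35 1.8 0.41 1.79 -0.82
flipped -0.25 1.2 0.6 2.28 -0.4
flipped -0.25 1.5 0.5 2.02 -0.59
flipped -0.25 1.8 0.45 1.75 -0.73
flipped -0.15 1.2 0.63 2.22 -0.31
flipped -0.15 1.5 0.53 1.97 -0.49
flipped -0.15 1.8 0.49 1.71 -0.65
```

Request:
step_arm:
  slide:
    - [-0.008,0.02,0]
    - [-0.02,0.0488,0]
    - [-0.032,0.078,0]
    - [-0.044,0.1073,0]
    - [-0.056,0.1366,0]
    - [-0.068,0.1658,0]
    - [-0.08,0.195,0]
    - [-0.092,0.2243,0]
    - [-0.104,0.2536,0]
    - [-0.116,0.283,0]
    - [-0.128,0.312,0]
    - [-0.139,0.339,0]
    - [-0.149,0.3633,0]
    - [-0.1544,0.3765,0]
    - [-0.1544,0.3765,0]
  twist:
    - [0,0,0]
    - [0,0,0]
    - [0,0,0]
    - [0,0,0]
    - [0,0,0]
    - [0,0,0]
    - [0,0,0]
    - [0,0,0]
    - [0,0,0]
    - [0,0,0]
    - [0,0,0]
    - [0,0,0]
    - [0,0,0]
    - [0,0,0]
    - [0,0,0]
  fingers: 0.4

```text
clock: 12.98
tcp_pos: [0.5861, -0.1143, 0.317]
eef_rot: [0.972, 0.237, -0.002, -0.001]
force: [0.5, 0.5, -0.1]
finger_gap: 0.0553
grip_force: 0.0
```

```bash
python3 -c "
from h import *
o=arm.get_obs();print(o['qpos'].round(2),o['finger_gap'])
plan([.5854,-.1114,.221],RB)"
```

```text
[-0.39  0.17  1.38 -0.    1.59  0.7 ] 0.05529858640254007
slide [0.0011, -0.0026, 0.096] twist [0.4784, -0.4707, 1.5222] len 0.096 t 12.98
```

Request:
step_arm:
  slide:
    - [0,0,0.005]
    - [0,0,0.01]
    - [0,0,0.016]
    - [0,0,0.022]
    - [0,0,0.03]
    - [0,0,0.038]
    - [0,0,0.046]
    - [0,0,0.054]
    - [0,0,0.062]
    - [0,0,0.07]
    - [0,0,0.078]
    - [0,0,0.085]
    - [0,0,0.092]
    - [0,0,0.096]
    - [0,0,0.1]
    - [0,0,0.1]
    - [0,0,0.1]
    - [0,0,0.1]
    - [0,0,0.1]
  twist:
    - [0.034,-0.034,0.109]
    - [0.068,-0.067,0.217]
    - [0.103,-0.101,0.326]
    - [0.137,-0.134,0.435]
    - [0.171,-0.168,0.544]
    - [0.205,-0.202,0.652]
    - [0.239,-0.235,0.761]
    - [0.273,-0.269,0.87]
    - [0.308,-0.303,0.979]
    - [0.342,-0.336,1.087]
    - [0.376,-0.37,1.196]
    - [0.41,-0.403,1.305]
    - [0.444,-0.437,1.413]
    - [0.4784,-0.4707,1.5222]
    - [0.4784,-0.4707,1.5222]
    - [0.4784,-0.4707,1.5222]
    - [0.4784,-0.4707,1.5222]
    - [0.4784,-0.4707,1.5222]
    - [0.4784,-0.4707,1.5222]

```text
clock: 14.57
tcp_pos: [0.5874, -0.1115, 0.2208]
eef_rot: [0.816, -0.495, -0.253, -0.156]
force: [-0.3, -0.0, -0.0]
finger_gap: 0.0554
grip_force: 0.0
```

Run:
```python
from h import *
o=arm.get_obs();print(o['qpos'].round(2),o['finger_gap'])
im,d,P=cloud('wrist');cv2.imwrite('pics/w4.png',im);np.save('w4.npy',P)
n,k,dn,lf=B['n'],float(B['k']),B['dn'],B['lf']
h=P@n-k;D=P@dn;L=P@lf
m=abs(h)<.004;m&=(abs(L+.47)<.1)&(D>.05)&(D<.22);print('bed h',np.median(h[m]))
g=(h>.043)&(h<.054)&(abs(L+.47)<.025)&(abs(D-.124)<.03)
print('grip',g.sum(),np.percentile(D[g],[2,50,98]).round(4),np.percentile(L[g],[2,50,98]).round(4),np.median(h[g]))
for l in('marker','pointer','grip'):
    for s in arm.silhouettes('wrist',l)[:1]: mm=s['mask'];print(l,s['p'],s['bbox'],np.nanmedian(D[mm]),np.nanmedian(L[mm]),np.nanmedian(h[mm]))
pre=raise_pt(.1239,-.4703,.033-.0187+.06);plan(pre,RB)
```

```text
[-0.55  0.58  1.16  0.32  1.92  2.14] 0.05535470859313768
bed h -4.197981539458273e-06
grip 459 [0.1141 0.126  0.1364] [-0.4764 -0.4698 -0.4632] 0.047760012528833246
marker 0.65 [201.2, 212.7, 19.7, 4.4] 0.186086918272544 -0.5778060136908182 0.013186678749651681
pointer 0.54 [192.8, 77.8, 48.9, 61.0] 0.2848875212478273 -0.5604467521364107 0.06853283828913814
grip 0.57 [301.4, 283.6, 72.2, 42.9] 0.11933463916313859 -0.474783623535188 0.00849110173251097
slide [-0.0517, 0.0012, 0.0902] twist [-0.0009, -0.0041, 0.0058] len 0.104 t 14.77
```

View pics/w4.png

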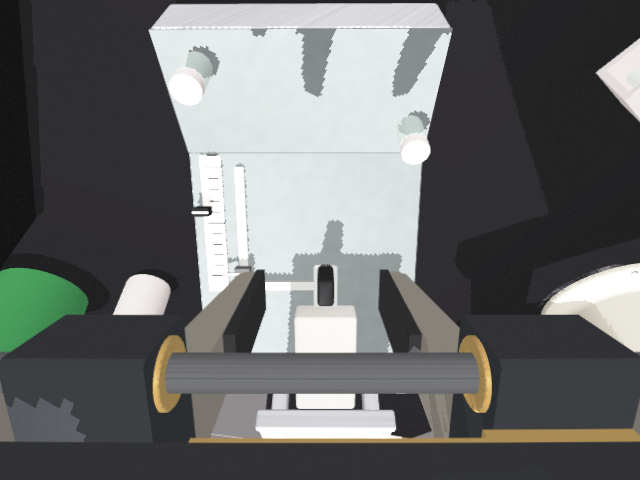

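The wrist picture shows the grip at (325,285), centred between the open fingers. The marker tab is at (202,211) and the pointer at (243,268). The fingers stay clear of the pointer, so I go ahead.

Request:
step_arm:
  slide:
    - [-0.005,0.0015,0.01]
    - [-0.015,0.0015,0.028]
    - [-0.026,0.0015,0.046]
    - [-0.037,0.0015,0.064]
    - [-0.046,0.0015,0.08]
    - [-0.051,0.0015,0.09]
    - [-0.051,0.0015,0.105]
    - [-0.051,0.0015,0.12]
    - [-0.051,0.0015,0.133]
    - [-0.051,0.0015,0.144]
    - [-0.051,0.0015,0.15]
    - [-0.051,0.0015,0.15]
    - [-0.051,0.0015,0.15]
  twist:
    - [0,-0.003,0.005]
    - [0,-0.003,0.005]
    - [0,-0.003,0.005]
    - [0,-0.003,0.005]
    - [0,-0.003,0.005]
    - [0,-0.003,0.005]
    - [0,-0.003,0.005]
    - [0,-0.003,0.005]
    - [0,-0.003,0.005]
    - [0,-0.003,0.005]
    - [0,-0.003,0.005]
    - [0,-0.003,0.005]
    - [0,-0.003,0.005]

```text
clock: 15.85
tcp_pos: [0.5277, 0.0003, 0.1258]
eef_rot: [0.814, -0.498, -0.255, -0.157]
force: [-0.3, -0.2, -0.1]
finger_gap: 0.0551
grip_force: 0.0
```

Run:
```python
from h import *
o=arm.get_obs();t=o['tcp_pos'];print('h',t@B['n']-B['k'],'D',t@B['dn'],'L',t@B['lf'],o['force'],o['finger_gap'])
```

```text
h 0.014468528719853657 D 0.12504542006152602 L -0.46988453158241333 [-0.28338042 -0.16198358 -0.09765014] 0.055124040110880464
```

Close on the grip.

Request:
step_arm:
  slide:
    - [0,0,0]
    - [0,0,0]
    - [0,0,0]
    - [0,0,0]
    - [0,0,0]
    - [0,0,0]
    - [0,0,0]
    - [0,0,0]
    - [0,0,0]
    - [0,0,0]
  twist:
    - [0,0,0]
    - [0,0,0]
    - [0,0,0]
    - [0,0,0]
    - [0,0,0]
    - [0,0,0]
    - [0,0,0]
    - [0,0,0]
    - [0,0,0]
    - [0,0,0]
  fingers: 1

```text
clock: 16.68
tcp_pos: [0.5268, -0.0001, 0.1258]
eef_rot: [0.814, -0.498, -0.256, -0.156]
force: [-3.4, -4.4, 3.0]
finger_gap: 0.0138
grip_force: 30.0
```

Request:
step_arm:
  slide:
    - [0.002,0,0]
    - [0.005,0,0]
    - [0.009,0,0]
    - [0.013,0,0]
    - [0.017,0,0]
    - [0.021,0,0]
    - [0.025,0,0]
    - [0.029,0,0]
    - [0.033,0,0]
    - [0.037,0,0]
    - [0.041,0,0]
    - [0.044,0,0]
    - [0.047,0,0]
    - [0.049,0,0]
    - [0.05,0,0]
    - [0.05,0,0]
  twist:
    - [0,0,0]
    - [0,0,0]
    - [0,0,0]
    - [0,0,0]
    - [0,0,0]
    - [0,0,0]
    - [0,0,0]
    - [0,0,0]
    - [0,0,0]
    - [0,0,0]
    - [0,0,0]
    - [0,0,0]
    - [0,0,0]
    - [0,0,0]
    - [0,0,0]
    - [0,0,0]

```text
clock: 18.02
tcp_pos: [0.5452, -0.0351, 0.0981]
eef_rot: [0.814, -0.497, -0.258, -0.157]
force: [-4.0, 0.9, 6.6]
finger_gap: 0.0134
grip_force: 30.0
```

```bash
cat > look.py <<'E'
from h import *
import sys
o=arm.get_obs();t=o['tcp_pos'];print('h',t@B['n']-B['k'],'D',t@B['dn'],'L',t@B['lf'],o['force'],o['finger_gap'],o['grip_force'])
im,d,P=cloud('wrist');np.save('w5.npy',P)
n,k,dn,lf=B['n'],float(B['k']),B['dn'],B['lf']
h=P@n-k;D=P@dn;L=P@lf
m=(abs(h)<.004)&(L>-.56)&(L<-.38)&(D>.03)&(D<.24);print('bed h',np.median(h[m]))
for nm,Lc,w,lo,hi in(('marker',-.5785,.012,.010,.018),('pointer',-.5465,.012,.009,.0155)):
    s=(abs(L-Lc)<w)&(h>lo)&(h<hi)&(D>.1)&(D<.23)
    if s.sum(): v,u=np.nonzero(s);print(nm,s.sum(),'D',np.percentile(D[s],[3,50,97]).round(4),'L',np.percentile(L[s],[3,97]).round(4),'uv',np.median(u),np.median(v),u.min(),u.max(),v.min(),v.max())
cv2.imwrite(sys.argv[1],im)
E
python3 look.py pics/w5.png; python3 -c "
import cv2;im=cv2.imread('pics/w5.png');cv2.imwrite('pics/w5b.png',im[0:400,100:500])"
```

```text
h 0.014253763770954553 D 0.17331864114055057 L -0.4692830197356909 [-4.04966266  0.8834682   6.57060761] 0.01336695093132901 29.993754029273987
bed h -9.054462892429949e-05
marker 555 D [0.1818 0.1859 0.1894] L [-0.585  -0.5715] uv 97.0 264.0 79 113 255 272
pointer 685 D [0.1677 0.1728 0.1773] L [-0.557  -0.5388] uv 166.0 289.0 140 183 278 298
```

View pics/w5.png

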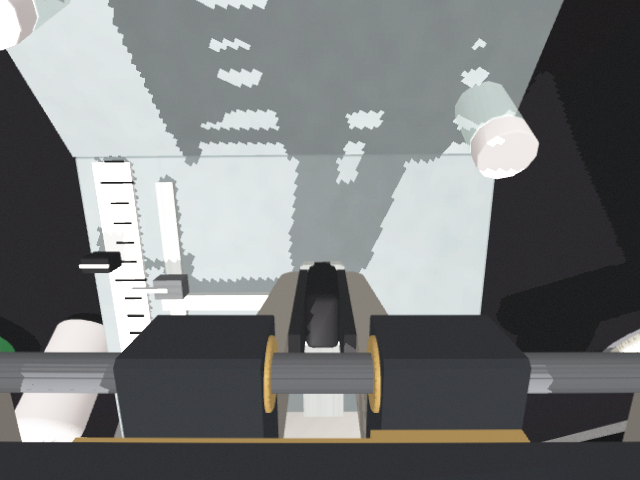

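The picture shows the pointer index at (150,291) and the marker line at (95,266), with the slide out about 49 mm. It needs 13 mm more.

Request:
step_arm:
  slide:
    - [0.002,0,0]
    - [0.005,0,0]
    - [0.008,0,0]
    - [0.0105,0,0]
    - [0.012,0,0]
    - [0.013,0,0]
    - [0.013,0,0]
    - [0.013,0,0]
  twist:
    - [0,0,0]
    - [0,0,0]
    - [0,0,0]
    - [0,0,0]
    - [0,0,0]
    - [0,0,0]
    - [0,0,0]
    - [0,0,0]

```text
clock: 18.73
tcp_pos: [0.55, -0.0443, 0.0908]
eef_rot: [0.814, -0.497, -0.258, -0.157]
force: [-6.1, 3.0, 8.1]
finger_gap: 0.0142
grip_force: 30.0
```

```bash
python3 look.py pics/w6.png
python3 - <<'E'
import numpy as np,cv2
import os
from h import *
im=cv2.imread('pics/w6.png');cv2.imwrite('pics/w6c.png',cv2.resize(im[220:320,60:240],None,fx=4,fy=4,interpolation=cv2.INTER_CUBIC))
E
```

```text
h 0.01422376074615489 D 0.18595822231585804 L -0.46937135191745427 [-6.14860976  2.95513191  8.07461874] 0.014177711207335384 29.993439316749573
bed h -0.00010537233823960934
marker 530 D [0.1819 0.1861 0.1893] L [-0.5852 -0.5714] uv 100.0 288.0 83 118 279 296
pointer 678 D [0.1803 0.1854 0.1899] L [-0.5568 -0.5389] uv 166.0 289.0 141 184 278 298
```

View pics/w6c.png

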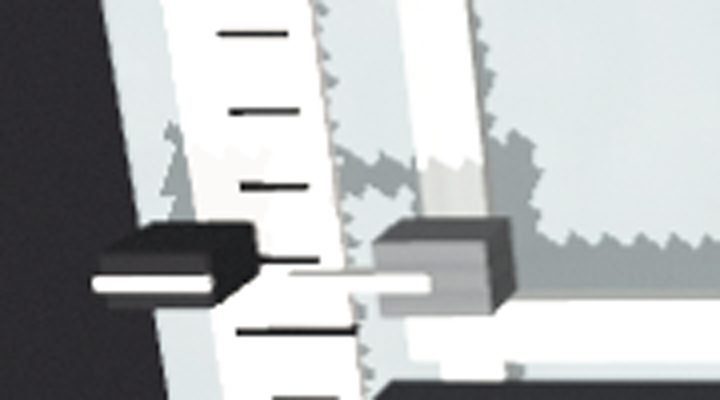

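The pointer index (crop y≈283) lines up with the marker line (crop y≈284), and the depth reading has them within 1 mm. I ease the slide back at about 40 mm/s.

Request:
step_arm:
  slide:
    - [-0.001,0,0]
    - [-0.003,0,0]
    - [-0.006,0,0]
    - [-0.0095,0,0]
    - [-0.013,0,0]
    - [-0.0165,0,0]
    - [-0.02,0,0]
    - [-0.0235,0,0]
    - [-0.027,0,0]
    - [-0.0305,0,0]
    - [-0.034,0,0]
    - [-0.0375,0,0]
    - [-0.041,0,0]
    - [-0.0445,0,0]
    - [-0.048,0,0]
    - [-0.051,0,0]
    - [-0.0535,0,0]
    - [-0.0555,0,0]
    - [-0.057,0,0]
    - [-0.058,0,0]
  twist:
    - [0,0,0]
    - [0,0,0]
    - [0,0,0]
    - [0,0,0]
    - [0,0,0]
    - [0,0,0]
    - [0,0,0]
    - [0,0,0]
    - [0,0,0]
    - [0,0,0]
    - [0,0,0]
    - [0,0,0]
    - [0,0,0]
    - [0,0,0]
    - [0,0,0]
    - [0,0,0]
    - [0,0,0]
    - [0,0,0]
    - [0,0,0]
    - [0,0,0]

```text
clock: 20.45
tcp_pos: [0.5284, -0.0031, 0.1233]
eef_rot: [0.814, -0.497, -0.257, -0.156]
force: [-4.7, -2.3, 2.9]
finger_gap: 0.014
grip_force: 30.0
```

Request:
step_arm:
  slide:
    - [-0.001,0,0]
    - [-0.002,0,0]
    - [-0.003,0,0]
    - [-0.004,0,0]
    - [-0.005,0,0]
    - [-0.005,0,0]
    - [-0.005,0,0]
  twist:
    - [0,0,0]
    - [0,0,0]
    - [0,0,0]
    - [0,0,0]
    - [0,0,0]
    - [0,0,0]
    - [0,0,0]

```text
clock: 21.03
tcp_pos: [0.5268, -0.0001, 0.1257]
eef_rot: [0.814, -0.498, -0.256, -0.156]
force: [-4.1, -3.4, 2.0]
finger_gap: 0.0135
grip_force: 30.0
```

```bash
python3 look.py pics/w7.png
```

```text
h 0.014354235656882902 D 0.12504211068374285 L -0.46888704912230766 [-4.11846102 -3.36190499  2.03506769] 0.013482320270538176 29.99318093061447
bed h -2.313462464212379e-05
marker 626 D [0.1812 0.1851 0.1887] L [-0.5848 -0.5714] uv 81.0 163.0 62 99 154 172
pointer 801 D [0.1801 0.1849 0.1894] L [-0.5558 -0.5383] uv 154.0 163.0 123 172 152 174
```

The slide is home and the pointer stayed at the marker. Release to the same partial opening and back off square to the bed.

Request:
step_arm:
  slide:
    - [0,0,0]
    - [0,0,0]
    - [0,0,0]
    - [0,0,0]
    - [0,0,0]
    - [0,0,0]
  twist:
    - [0,0,0]
    - [0,0,0]
    - [0,0,0]
    - [0,0,0]
    - [0,0,0]
    - [0,0,0]
  fingers: 0.4

```text
clock: 21.58
tcp_pos: [0.5277, 0.0005, 0.1257]
eef_rot: [0.814, -0.498, -0.255, -0.157]
force: [1.2, 0.1, -0.6]
finger_gap: 0.0518
grip_force: 0.0
```

Request:
step_arm:
  slide:
    - [0,0,-0.005]
    - [0,0,-0.015]
    - [0,0,-0.03]
    - [0,0,-0.045]
    - [0,0,-0.06]
    - [0.01,0,-0.08]
    - [0.02,0,-0.1]
    - [0.035,0,-0.12]
    - [0.05,0,-0.135]
    - [0.05,0,-0.14]
    - [0.05,0,-0.14]
    - [0.05,0,-0.14]
  twist:
    - [0,0,0]
    - [0,0,0]
    - [0,0,0]
    - [0,0,0]
    - [0,0,0]
    - [0,0,0]
    - [0,0,0]
    - [0,0,0]
    - [0,0,0]
    - [0,0,0]
    - [0,0,0]
    - [0,0,0]

```text
clock: 22.58
tcp_pos: [0.5825, -0.107, 0.2123]
eef_rot: [0.814, -0.498, -0.255, -0.157]
force: [-0.8, 0.4, 0.2]
finger_gap: 0.0554
grip_force: 0.0
```

```bash
python3 look.py pics/w8.png
python3 - <<'E'
from h import *
P=np.load('w5.npy');h=P@B['n']-float(B['k']);D=P@B['dn'];L=P@B['lf']
g=(h>.043)&(h<.054)&(abs(L+.47)<.025)&(abs(D-.124)<.03);print('grip',np.percentile(D[g],[2,50,98]).round(4))
im,d,P=cloud('top');cv2.imwrite('pics/top1.png',im);print('adapter',cone(P,[.549,.293],.025,lo=.02),'slim',cone(P,[.515,-.362],0,.02,.01))
cv2.imwrite('pics/t1.png',cv2.resize(im[140:345,120:500],None,fx=2.1,fy=2.1,interpolation=cv2.INTER_CUBIC))
E
```

```text
h 0.15430505001814274 D 0.1744710927257471 L -0.4697857484936398 [-0.78707156  0.4351677   0.16775467] 0.055359326007637905 0.0
bed h -9.419337868912803e-05
marker 173 D [0.1817 0.1856 0.1894] L [-0.5854 -0.5722] uv 194.0 213.0 185 202 209 218
pointer 227 D [0.1806 0.1852 0.1899] L [-0.5566 -0.5391] uv 232.0 214.0 218 241 208 219
grip [0.1142 0.1261 0.1365]
adapter (array([0.548, 0.292]), 413, np.float64(0.001)) slim (array([ 0.516 , -0.3611]), 238, np.float64(0.0007))
```

View pics/t1.png

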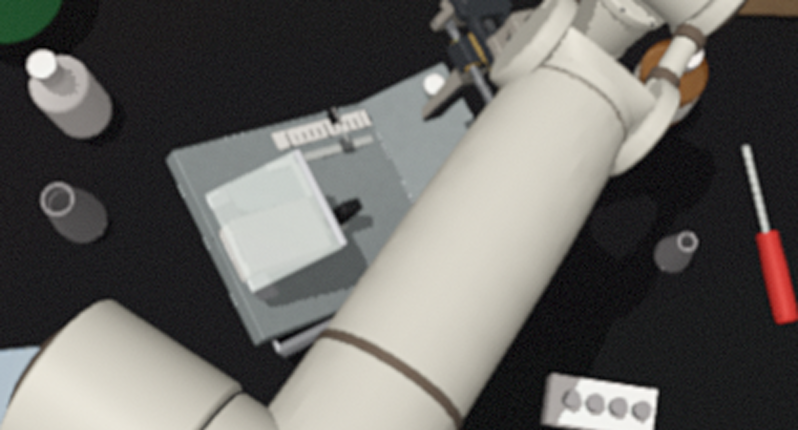

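The top crop shows the adapter over its twin at (75,210), and the grip home at (348,210) where it started. The pointer is at (347,143), level with the marker at (337,117), and the robot is touching nothing. Handing in.

```bash
python3 -c "
from workcell import arm
print(arm.close_job())"
```

```text
the job is handed in; nothing more can be done
None
```

I handed the job in at about 23 s of the 67 s limit: the adapter sits loosely over its twin, the pointer measured within 1 mm of the marker, and the slide is home with the gripper clear of everything; the judge's result was not shown.

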